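# Open the tilted filter housing

## Robot

A 7-joint arm with a two-finger parallel gripper is mounted at the origin on a cart in front of the work surface, level with it; the furniture and walls round the work are solid. World frame = base frame: x ahead of the robot, y to its left, z up, the work surface at z = 0. Lengths are in m, angles in rad, forces in N, time in s.
With the tool pointing down it reaches from about 0.35 to 0.775 m from the base axis. Payload 3.1 kg.
Tool frame: the origin (TCP) lies on the centre line of the jaws, within the pads' length; the fingertips stand 19 mm ahead of it and the grasp point (between the pads) is the TCP; z points along the fingers, y is the direction in which the jaws open and shut (so a half turn about z gives the same grasp; the last joint's range is limited). The gripper opens to 85 mm and grips with 20 to 120 N. Pads are 22 mm wide; open, the fingers measure 114 mm over their backs; the gripper's body (76 mm by 85 mm) begins 54 mm behind the grasp point. The pads swing forward as they close: fully open they stand 13 mm farther back than shut.
Start: joints at [1.269, 0.311, 0.014, 1.512, -0.004, 1.319, -0.027], TCP at [0.141, -0.532, 0.25] pointing down, gripper open.
Joint ranges: [-2.7, 2.7], [-0.3, 1.91], [-1.27, 1.3], [0.12, 2.57], [-1.44, 4.58], [0.2, 2.03], [-3.05, 3.05]. Speed limits (rad/s): [2.79, 2.79, 3.14, 3.14, 3.14, 3.14, 3.14].

## Interface

Orientations are given as a unit quaternion [x, y, z, w].
In Python, from bench import arm gives the robot as it stands.
- The arm moves only by the shell command python3 -m crank 'ROWS' [OPENING] [FORCE]. ROWS is JSON, a list of rows, each a list of 2 entries, a list of its own where there are three numbers: the shift along the tool's x, y, z in m, then the turn about the tool's z in rad. In form: [[[x, y, z], twist], ...]. A call has 1 to 10 rows; each row is the pose to reach, as a shift and turn from the pose commanded when the call began, along the tool's axes at that moment; what a row does not reach only later rows make up. A row lasts 1/12 s, in which the tool goes at most 41.7 mm and 7.16 degrees, less where a joint would pass 70% of its speed; a pose out of reach is approached as far as the arm can. A call with a gripper value outside its range is refused whole. OPENING is the closure, from -1 (fully open) to 1 (shut), set as the call begins (- or left out, the last holds). The fingers move at their own pace and stop on an object; FORCE is the grip in N (left out, the last holds). Time passes only in rows, so rows that repeat a pose let the fingers close. It gives the time, the measured TCP pose, the force and the opening at its end, in the units of the state.
- arm.get_obs(): the state, without advancing time (a new reading comes with each control period).
- arm.grab_frame(name): name is "scene" or "top"; returns (picture, depth): 384x512x3 uint8, blue, green, red; 384x512 float32, m along the optical axis (not along the pixel's ray), 0 where there is no reading.
- arm.camera_params(name): a dict with "fx", "fy", "cx", "cy" (pixels), "R" (3x3) and "t" (3): a world point X has camera coordinates R X + t. Camera axes: x right, y down, z forward; pixel columns grow to the right and rows downward; lengths in m; the calibration is good to about 2 mm. A picture is of the moment at which its call begins. camera_params takes no time and is no camera call.
- arm.job_done(): hands the job in, once; it reports no verdict.
The state is a dict: "time_s": time; "joints": joint angles; "joint_vel": joint speeds; "joint_efforts": joint torques, N m; "eef_pos": TCP position; "tool_rot": TCP orientation; "contact_force": force on the tool from outside, world axes, zero at the start; "torque": the same for the moment, N m; "finger_gap": finger opening in m.
Only numpy, scipy, OpenCV 4.12 (cv2) and the standard library are available. Lean on these libraries where they do the work, as an engineer would, in place of code of your own. Each camera call takes 0.05 s, during which the arm holds its last target.

## Task

Open the steel pressure filter housing so that its filter can be changed: unscrew the wing nut (counter-clockwise seen from its top) until its washer clears the ridges of the lid's slotted lug, swing the hinged bolt well out of the lug and leave it hanging out in front, then raise the lid by its bow handle until it is fully open and stays up. Do not force the bolt past the ridges or the lid against the bolt, and leave the other things on the worktop where they are.

Things in the scene. Friction and masses are not known exactly. Their poses are not given: they have to be found in the camera images.
- housing: Steel pressure filter housing, fixed: a round vessel (flange 132 mm across) in tubular A-frames on a 224 x 206 mm plinth, about 255 mm high with its handle. Origin: centre of the plinth's underside, z up, -x is its front (to the robot). The vessel's axis leans 25 degrees from vertical to the front, so the lid slopes down to the front. A small pressure gauge stands at its -y side.
- nut_grip (a point): Middle of the wing nut's wings, on the bolt's axis. z: up along the bolt (leaning 25 degrees to the front while the bolt is in the lug); y along the wings, x across their flat sides. The wings form one blade 10 mm thick, 76 mm from tip to tip, from 18 mm below this point (there the round hub begins, 25 mm wide) to 6 mm above it, 16 mm at the tips. No stud sticks out.
- bolt_pivot (a point): Centre of the pin on which the 12 mm eyebolt swings, at the vessel's front, below the lug, 111 mm below nut_grip (nut tight) along the bolt. Turns with the bolt: z along the bolt to the nut, y along the pin (the housing's y), -x is the side to which the bolt swings out.
- lid_hinge (a point): Centre of the lid's hinge pin at the back of the vessel. It turns with the lid: y along the pin, -x along the lid towards its front edge, z out of the lid's upper face.
- handle_grip (a point): Middle of the grip bar of the bow handle on the lid: round bar 12 mm thick along y, 80 mm between its bends, its centre 41 mm above the lid's upper face (z points out of the lid). It lies 85 mm in front of the hinge pin (-x of lid_hinge) and 52 mm above it (z of lid_hinge). The bar may turn between the fingers as the lid rises.
- wing_nut (a joint): Turn of the wing nut, rad: 0 screwed down tight on the lug, growing as it is loosened (counter-clockwise seen from above the nut); stop at 5.0. It rises 8 mm a turn. From about 2.8 the bolt swings out freely; below that the washer under the nut catches behind the 2 mm ridges at the ends of the lug. Friction 0.11 N m; it stays where it is left. It starts between 0 and 0.4.
- swing_bolt (a joint): Swing of the eyebolt about bolt_pivot, rad: 0 in the slot of the lug, parallel to the vessel's axis, growing as it swings out to the front and down; stop at 1.5. From about 0.7 nut and wings are clear of the lug. Stiff hinge (0.16 N m), stays where it is left. The slot is 14 mm wide, open to the front.
- lid (a joint): Opening of the lid about lid_hinge, rad: 0 shut, stop at 1.2 fully open. Stiff hinge (0.6 N m; about 10 N at the handle), the lid stays where it is left.
- filter_dish: Bystander: clear round dish with lid, 60 mm across, 16 mm high, beside the housing; origin at the centre of its underside.
- forceps: Bystander: steel forceps lying flat, 126 mm long, in front of the housing; origin under its middle.
- beaker: Bystander: small glass beaker, 48 mm across, 60 mm high, beside the housing; origin at the centre of its underside.
- wash_bottle: Bystander: squeeze bottle with a bent spout, 178 mm high, to the right; origin at the centre of its underside.
- amber_bottle: Bystander: brown screw-cap bottle, 50 mm across, 108 mm high, to the left; origin at the centre of its underside.
- tip_box: Bystander: closed box, 89 x 122 mm, 67 mm high, to the right; origin at the centre of its underside.
- marker: Bystander: black marker pen lying near the front edge, 138 mm long; origin under its middle.
- well_plate: Bystander: flat plate with wells, 85 x 128 mm, 14 mm high, to the left; origin at the centre of its underside.

How it is judged:
On the way, in this order (a step that is already met when the one before it is completed fails the run):
1. the wing nut is loosened while the bolt still stands in the lug (value of joint wing_nut above 2 rad and value of joint swing_bolt below 0.3 rad), for 0.1 s.
2. the bolt is swung out of the lug while the lid is still shut (value of joint swing_bolt above 0.7 rad and value of joint lid below 0.08 rad), for 0.2 s.
At the end, for the whole second after the job is handed in: The lid is open by more than 1.0 rad (stop at 1.2) and at rest, and the bolt is swung out by more than 0.7 rad and at rest (value of joint lid above 1 rad and value of joint swing_bolt above 0.7 rad and velocity of joint lid between -0.05 and 0.05 rad/s and velocity of joint swing_bolt below 0.05 rad/s); the robot touches nothing.
It fails at once if the bolt is forced out (more than 0.35 rad) while the nut is still tight (less than 1.6 rad) (value of joint swing_bolt above 0.35 rad and value of joint wing_nut below 1.6 rad).
It fails at once if the lid is forced up (more than 0.08 rad) while the bolt is still in the lug (less than 0.35 rad) (value of joint lid above 0.08 rad and value of joint swing_bolt below 0.35 rad).
It fails at once if a bystander is moved by more than 25 mm (distance of any of filter_dish, forceps, beaker, wash_bottle, amber_bottle, tip_box, marker, well_plate from where it was at the start of the episode above 0.025 m).
It also fails if it takes over 61 s, if anything falls off the work surface, if the arm or the gripper's body presses on something with over 40 N, if the wrist force passes 120 N, or if a joint passes its speed limit or range.

## Working session

There is one attempt and no reset: what is moved stays moved. The work goes in short steps, Python scripts to look and compute and a shell command to move; the robot and the scene stay as the last step left them, time stands still between calls to the robot, and variables do not carry over. Pictures are saved under pics/ and viewed, and the job is handed in when it is done.

```bash
ls; mkdir -p pics; python3 - <<'E'
from bench import arm
import cv2,numpy as np
o=arm.get_obs(); print(o)
for n in("scene","top"):
    p,d=arm.grab_frame(n); cv2.imwrite(f"pics/{n}0.png",p); np.save(f"pics/{n}0.npy",d); print(n,arm.camera_params(n))
E
```

```text
pics
{'time_s': 0.0, 'joints': array([ 1.26930676,  0.31173976,  0.01398626,  1.51310227, -0.00442204,
        1.31921699, -0.027211  ]), 'joint_vel': array([ 1.51297831e-03,  7.02270803e-04,  7.46904247e-04,  6.47707635e-04,
        1.34546218e-03,  5.25012319e-05, -1.77933831e-03]), 'joint_efforts': array([-2.02145025e-04, -3.79916739e+01,  1.45984688e-01, -2.30592138e+01,
        1.22549938e-02,  1.35452498e-02, -2.63975849e-06]), 'eef_pos': array([ 0.14112196, -0.53085031,  0.24919504]), 'tool_rot': array([ 9.91570547e-01,  1.29562212e-01, -1.95269289e-04, -1.20196294e-03]), 'contact_force': array([-0.211566  ,  0.29203805, -0.34696691]), 'torque': array([ 0.0697163 , -0.03353391, -0.03048384]), 'finger_gap': 0.08516523975116014}
scene {'fx': 368.2149298627982, 'fy': 368.2149298627982, 'cx': 256.11401114220126, 'cy': 194.9625308079154, 'R': array([[-0.7664295 , -0.64208243,  0.0177759 ],
       [-0.41076142,  0.46865894, -0.78207024],
       [ 0.49382272, -0.60670335, -0.62293673]]), 't': array([0.43355015, 0.36739855, 1.02253301])}
top {'fx': 386.1022799649978, 'fy': 386.1022799649978, 'cx': 256.72368158700425, 'cy': 187.22375834159018, 'R': array([[-2.33781109e-02, -9.99726492e-01,  6.37161565e-04],
       [-9.96890736e-01,  2.32638171e-02, -7.52838301e-02],
       [ 7.52484165e-02, -2.39517419e-03, -9.97161942e-01]]), 't': array([0.01029526, 0.56140043, 1.61531648])}
```

View pics/scene0.png

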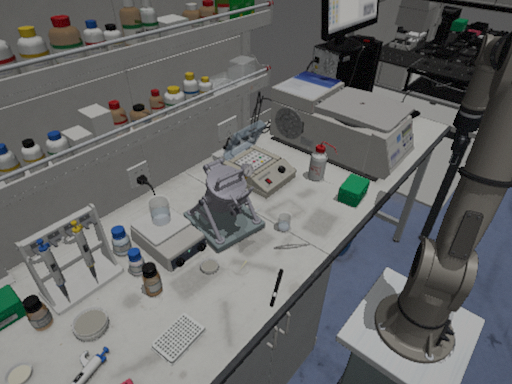

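View pics/top0.png

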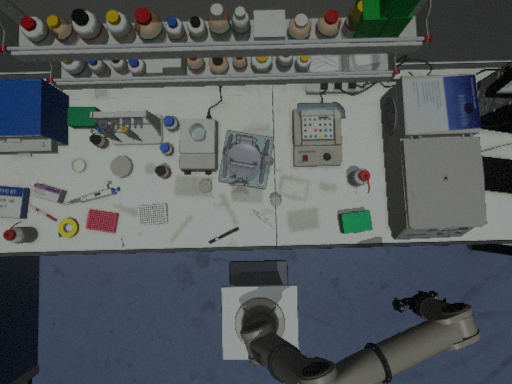

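```bash
python3 - <<'E'
import cv2
a=cv2.imread("pics/scene0.png")[145:265,160:320]; cv2.imwrite("pics/s0z.png",cv2.resize(a,None,fx=5,fy=5,interpolation=cv2.INTER_CUBIC))
a=cv2.imread("pics/top0.png")[120:200,200:300]; cv2.imwrite("pics/t0z.png",cv2.resize(a,None,fx=7,fy=7,interpolation=cv2.INTER_CUBIC))
E
```

```text
(no output)
```

View pics/s0z.png

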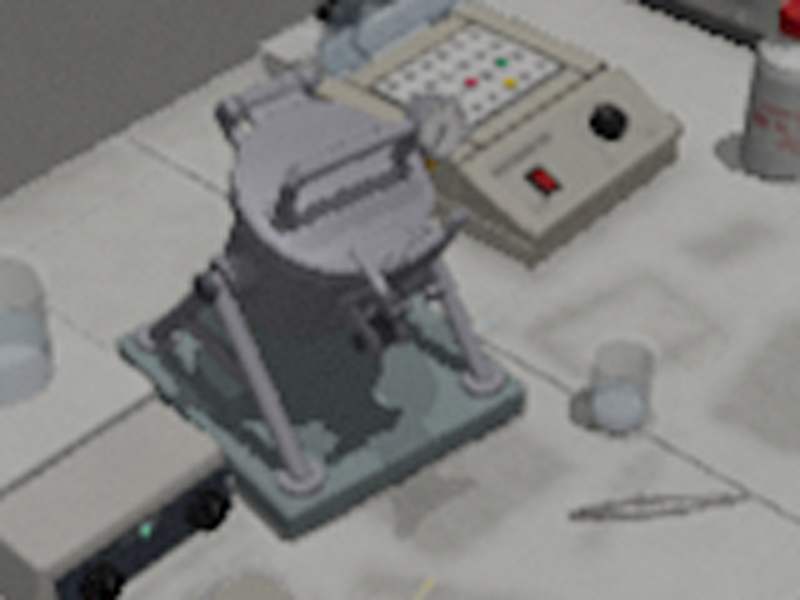

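View pics/t0z.png

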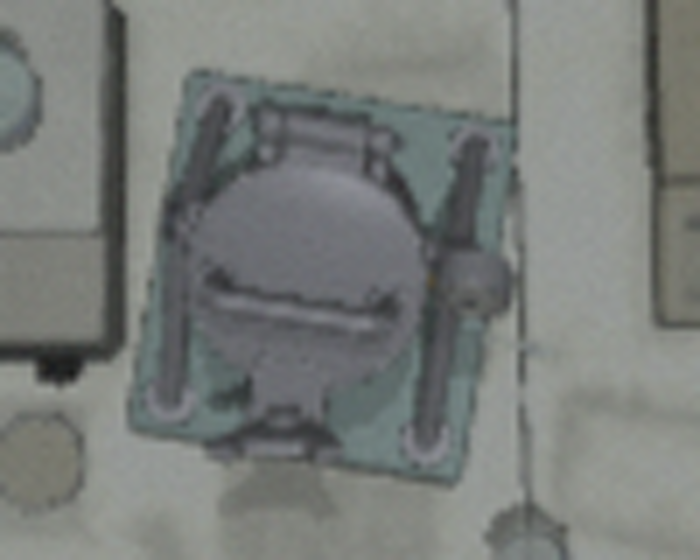

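```bash
cat > h.py <<'E'
import numpy as np
from bench import arm
def unproj(n,u,v,d):
    c=arm.camera_params(n); pc=np.array([(u-c["cx"])/c["fx"]*d,(v-c["cy"])/c["fy"]*d,d]); return c["R"].T@(pc-c["t"])
def plane(n,u,v,z):
    c=arm.camera_params(n); r=c["R"].T@np.array([(u-c["cx"])/c["fx"],(v-c["cy"])/c["fy"],1]); o=-c["R"].T@c["t"]
    return o+r*(z-o[2])/r[2]
def proj(n,X):
    c=arm.camera_params(n); p=c["R"]@np.asarray(X)+c["t"]; return np.array([c["fx"]*p[0]/p[2]+c["cx"],c["fy"]*p[1]/p[2]+c["cy"]])
def tri(pts): # [(name,u,v),...]
    A=[];b=[]
    for n,u,v in pts:
        c=arm.camera_params(n); r=c["R"].T@np.array([(u-c["cx"])/c["fx"],(v-c["cy"])/c["fy"],1]); r/=np.linalg.norm(r); o=-c["R"].T@c["t"]
        P=np.eye(3)-np.outer(r,r); A.append(P); b.append(P@o)
    X=np.linalg.lstsq(np.vstack(A),np.hstack(b),rcond=None)[0]
    return X,[np.linalg.norm(a@X-bb) for a,bb in zip(A,b)]
E
python3 - <<'E'
import cv2,numpy as np
from h import *
d=np.load("pics/top0.npy"); ds=np.load("pics/scene0.npy")
im=cv2.imread("pics/top0.png"); hsv=cv2.cvtColor(im,cv2.COLOR_BGR2HSV)
print("plinth hsv",hsv[195,233],hsv[185,262])
T=lambda x,y:(200+x/7-.43,120+y/7-.43)
for nm,x,y in [("table",600,300),("plinth",290,60+50),("plinth2",480,420),("lid",300,220),("handle",300,312),("nut",270,445),("wl",215,450),("wr",330,452),("hinge",325,130)]:
    u,v=T(x,y); z=d[int(round(v)),int(round(u))]; print(nm,u,v,unproj("top",u,v,z).round(4))
for nm,x,y in [("lid",260,150),("plinth",420,360)]:
    u,v=160+x/5-.4,145+y/5-.4; print("s",nm,unproj("scene",u,v,ds[int(round(v)),int(round(u))]).round(4))
m=cv2.inRange(hsv,(60,25,60),(105,120,200)); m[:120]=0;m[195:]=0;m[:,:215]=0;m[:,276:]=0
cs,_=cv2.findContours(m,0,2); p=np.vstack([c for c in cs if cv2.contourArea(c)>30])
print(cv2.minAreaRect(p))
b=cv2.boxPoints(cv2.minAreaRect(p)); P=np.array([plane("top",u,v,0.02) for u,v in b]); print(P.round(4),P.mean(0), np.linalg.norm(P-np.roll(P,1,0),axis=1))
# triangulate handle ends, wing tips
S=lambda x,y:(160+x/5-.4,145+y/5-.4)
for nm,t,s in [("handle L",(225,300),(290,205)),("handle R",(390,325),(405,150)),("wingL",(212,448),(365,325)),("wingR",(333,452),(460,220))]:
    print(nm,tri([("top",*T(*t)),("scene",*S(*s))]))
E
```

```text
plinth hsv [ 45  11 134] [100  11 138]
table 285.2842857142857 162.42714285714285 [ 0.6671 -0.1283  0.0029]
plinth 240.99857142857144 135.28428571428572 [0.784  0.0589 0.0308]
plinth2 268.14142857142855 179.57 [ 0.5953 -0.0528 -0.0035]
lid 242.42714285714285 150.9985714285714 [0.6826 0.0478 0.2272]
handle 242.42714285714285 164.14142857142855 [0.631  0.0483 0.2437]
nut 238.14142857142855 183.14142857142855 [0.5641 0.0669 0.2119]
wl 230.28428571428572 183.85571428571427 [0.5611 0.0956 0.2226]
wr 246.71285714285713 184.14142857142855 [0.559  0.0347 0.2187]
hinge 245.99857142857144 138.14142857142858 [0.7277 0.0331 0.2429]
s lid [0.6945 0.074  0.2325]
s plinth [ 0.6344 -0.0111  0.0305]
((245.7847137451172, 158.9110565185547), (47.674530029296875, 51.59627151489258), 9.211027145385742)
[[ 0.5938  0.1604  0.02  ]
 [ 0.8123  0.1215  0.02  ]
 [ 0.7745 -0.0794  0.02  ]
 [ 0.5566 -0.0386  0.02  ]] [0.68428807 0.0409608  0.02      ] [0.20242258 0.22196532 0.20446429 0.22164049]
handle L (array([0.64470374, 0.09171214, 0.22267589]), [np.float64(0.004437277140693609), np.float64(0.004437277140694485)])
handle R (array([0.62846911, 0.00350563, 0.22538678]), [np.float64(0.003803999741257921), np.float64(0.0038039997412592235)])
wingL (array([0.57051908, 0.10370927, 0.1739408 ]), [np.float64(0.00516582912410401), np.float64(0.005165829124103715)])
wingR (array([0.5595499 , 0.0336441 , 0.22110446]), [np.float64(0.0010133275882383652), np.float64(0.0010133275882385124)])
```

```bash
cat >> h.py <<'E'
YAW=-0.181
HC=np.array([0.684,0.041,0.])
HR=np.array([[np.cos(YAW),-np.sin(YAW),0],[np.sin(YAW),np.cos(YAW),0],[0,0,1]])
def cloud(n,d,box):
    c=arm.camera_params(n); u0,u1,v0,v1=box; vv,uu=np.mgrid[v0:v1,u0:u1]; z=d[v0:v1,u0:u1]; 
    pc=np.stack([(uu-c["cx"])/c["fx"]*z,(vv-c["cy"])/c["fy"]*z,z],-1)
    return (pc-c["t"])@c["R"], z>0
E
python3 - <<'E'
from h import *
np.set_printoptions(suppress=True,linewidth=200)
for n,box in [("top",(200,300,120,200)),("scene",(160,320,145,265))]:
    X,ok=cloud(n,np.load(f"pics/{n}0.npy"),box); H=(X[ok]-HC)@HR
    # lid plane coordinate s along slope, n normal
    a=np.radians(25); s=H[:,0]*np.cos(a)+H[:,2]*np.sin(a); nn=-H[:,0]*np.sin(a)+H[:,2]*np.cos(a)
    m=(np.abs(H[:,1])<.06)&(H[:,2]>.15)&(H[:,0]>-.09)&(H[:,0]<.11)
    h,e=np.histogram(nn[m],bins=np.arange(.14,.3,.004)); print(n,list(zip(e.round(3),h)))
    k=m&(H[:,2]>.0)
    f=(H[:,0]<-.085)&(H[:,2]>.08)&(np.abs(H[:,1])<.07)&(H[:,0]>-.16); print("front",f.sum()); print(np.c_[H[f],s[f],nn[f]].round(3)[:60])
    lm=m&(np.abs(s-.1)<.05); 
E
```

```text
top [(np.float64(0.14), np.int64(0)), (np.float64(0.144), np.int64(0)), (np.float64(0.148), np.int64(0)), (np.float64(0.152), np.int64(0)), (np.float64(0.156), np.int64(0)), (np.float64(0.16), np.int64(0)), (np.float64(0.164), np.int64(0)), (np.float64(0.168), np.int64(0)), (np.float64(0.172), np.int64(1)), (np.float64(0.176), np.int64(1)), (np.float64(0.18), np.int64(8)), (np.float64(0.184), np.int64(15)), (np.float64(0.188), np.int64(9)), (np.float64(0.192), np.int64(59)), (np.float64(0.196), np.int64(246)), (np.float64(0.2), np.int64(353)), (np.float64(0.204), np.int64(205)), (np.float64(0.208), np.int64(31)), (np.float64(0.212), np.int64(3)), (np.float64(0.216), np.int64(4)), (np.float64(0.22), np.int64(1)), (np.float64(0.224), np.int64(2)), (np.float64(0.228), np.int64(1)), (np.float64(0.232), np.int64(2)), (np.float64(0.236), np.int64(2)), (np.float64(0.24), np.int64(11)), (np.float64(0.244), np.int64(23)), (np.float64(0.248), np.int64(30)), (np.float64(0.252), np.int64(21)), (np.float64(0.256), np.int64(3)), (np.float64(0.26), np.int64(0)), (np.float64(0.264), np.int64(0)), (n
[... 5456 characters left out ...]
 -0.021  0.25 ]
 [-0.122 -0.013  0.213 -0.021  0.245]
 [-0.119 -0.02   0.208 -0.02   0.238]
 [-0.12   0.012  0.219 -0.016  0.249]
 [-0.12   0.009  0.218 -0.017  0.249]
 [-0.121  0.005  0.217 -0.018  0.248]
 [-0.124  0.004  0.219 -0.02   0.251]
 [-0.122 -0.002  0.214 -0.02   0.246]
 [-0.125 -0.003  0.216 -0.022  0.248]
 [-0.122 -0.01   0.21  -0.022  0.242]
 [-0.114 -0.02   0.201 -0.019  0.23 ]
 [-0.127  0.025  0.226 -0.019  0.259]
 [-0.129  0.023  0.227 -0.021  0.26 ]
 [-0.121  0.013  0.217 -0.018  0.248]
 [-0.126  0.013  0.22  -0.021  0.253]
 [-0.125  0.008  0.217 -0.021  0.249]
 [-0.125  0.005  0.215 -0.022  0.248]
 [-0.126  0.001  0.214 -0.023  0.247]
 [-0.122 -0.006  0.208 -0.022  0.24 ]]
```

```bash
python3 - <<'E'
from h import *
np.set_printoptions(suppress=True,linewidth=200)
a=np.radians(25)
for n,box in [("top",(200,300,120,200)),("scene",(160,320,145,265))]:
    X,ok=cloud(n,np.load(f"pics/{n}0.npy"),box); H=(X[ok]-HC)@HR
    s=H[:,0]*np.cos(a)+H[:,2]*np.sin(a); nn=-H[:,0]*np.sin(a)+H[:,2]*np.cos(a); y=H[:,1]
    w=(nn>.235)&(s<0.0)&(s>-.05)&(abs(y)<.05)
    print(n,"wing n",w.sum(),"y",y[w].min(),y[w].max(),"s",np.percentile(s[w],[2,50,98]),"n",np.percentile(nn[w],[2,50,98]),"ds/dy",np.polyfit(y[w],s[w],1))
    for lo in np.arange(-.045,.045,.01):
        q=w&(y>=lo)&(y<lo+.01)
        if q.sum(): print("   y",lo.round(3),q.sum(),"s",s[q].min().round(4),s[q].mean().round(4),s[q].max().round(4),"n",nn[q].max().round(4))
    b=(nn>.235)&(s>0.01)&(s<.08)&(abs(y)<.06)
    print(" bar",b.sum(),"y",y[b].min(),y[b].max(),"s",np.percentile(s[b],[5,50,95]),"n",np.percentile(nn[b],[50,95]),np.polyfit(y[b],s[b],1))
    L=(abs(nn-.202)<.008)&(s>-.05)&(s<.16); print(" lid y-range near mid",y[L].min(),y[L].max(), "s",s[L&(abs(y)<.03)].min(), s[L&(abs(y)<.03)].max())
E
```

```text
top wing n 65 y -0.034157149550258545 0.0363443804301712 s [-0.02997333 -0.02155939 -0.01403571] n [0.23660702 0.24891826 0.25964046] ds/dy [-0.15681407 -0.02127607]
   y -0.035 8 s -0.0185 -0.0162 -0.0131 n 0.2597
   y -0.025 8 s -0.0209 -0.0174 -0.014 n 0.2559
   y -0.015 10 s -0.0266 -0.0199 -0.0161 n 0.2547
   y -0.005 10 s -0.0301 -0.0227 -0.0178 n 0.251
   y 0.005 9 s -0.0297 -0.0232 -0.0192 n 0.2565
   y 0.015 9 s -0.0281 -0.024 -0.0206 n 0.2618
   y 0.025 9 s -0.0298 -0.0248 -0.0212 n 0.2594
   y 0.035 2 s -0.0319 -0.0288 -0.0258 n 0.2569
 bar 90 y -0.0495188465407102 0.0516210643225028 s [0.04965627 0.05571861 0.06006774] n [0.24899959 0.25559261] [0.00339775 0.05519943]
 lid y-range near mid -0.10970249058394807 0.06545714760919603 s -0.027077572385731635 0.14797464311036984
scene wing n 87 y -0.036611745234055595 0.035340172292102054 s [-0.02678284 -0.02001194 -0.01079723] n [0.23675    0.25006277 0.26071531] ds/dy [-0.1515893  -0.01978763]
   y -0.045 1 s -0.016 -0.016 -0.016 n 0.2559
   y -0.035 10 s -0.0188 -0.016 -0.0106 n 0.2613
   y -0.025 15 s -0.0203 -0.0161 -0.009 n 0.2658
   y -0.015 12 s -0.0224 -0.018 -0.0121 n 0.2526
   y -0.005 12 s -0.0234 -0.0199 -0.0132 n 0.2517
   y 0.005 13 s -0.0255 -0.021 -0.0156 n 0.2532
   y 0.015 8 s -0.0268 -0.0251 -0.021 n 0.2603
   y 0.025 15 s -0.0275 -0.0235 -0.0191 n 0.2601
   y 0.035 1 s -0.0256 -0.0256 -0.0256 n 0.2528
 bar 117 y -0.05339302148676251 0.05054612649856608 s [0.05311602 0.05670477 0.06291451] n [0.2510503  0.25437731] [0.011161  0.0573669]
 lid y-range near mid -0.11410554267634211 0.06357339005109136 s -0.03639510608580118 0.1541788870629746
```

```bash
cat >> h.py <<'E'
from scipy.spatial.transform import Rotation as Rn
A=np.radians(25); S=HR@[np.cos(A),0,np.sin(A)]; N=HR@[-np.sin(A),0,np.cos(A)]; Y=HR@[0,1,0]
def P(s,y,n): return HC+s*S+y*Y+n*N
GS,GN=-0.0195,0.245
TH0=0.155
def push(th,wing,r=.027,dep=.008,over=0.0,flip=False):
    """TCP and tool-x azimuth to touch wing (B=-1, A=+1) at nut angle th from its clockwise side"""
    g=P(GS,0,GN+(th-TH0)*.008/6.2832)
    w=wing*(np.cos(th)*Y-np.sin(th)*S); p=wing*(-np.sin(th)*Y-np.cos(th)*S)
    ph=p.copy(); ph[2]=0; ph/=np.linalg.norm(ph); lat=np.array([-ph[1],ph[0],0])
    c=g+r*w; ztip=c[2]-dep
    pts=np.array([g+a*w+b*p+n*N for a in np.arange(.012,.0385,.001) for b in(-.005,.005) for n in np.arange(-.018,.006+.010*max(0,(a-.012)/.026),.001)])
    k=(pts[:,2]>ztip)&(abs((pts-c)@lat)<.0145)
    ext=((pts[k]-c)@ph).min()
    t=c+ph*(ext-.011+over); t[2]=ztip+.019
    az=np.arctan2(ph[1],ph[0])+(np.pi if flip else 0)
    return t,az
def az_tool(o): x=Rn.from_quat(o["tool_rot"]).as_matrix()[:,0]; return np.arctan2(x[1],x[0])
def rows(ts,azs=None):
    o=arm.get_obs(); M=Rn.from_quat(o["tool_rot"]).as_matrix(); a0=az_tool(o)
    for i,t in enumerate(ts):
        d=M.T@(np.array(t)-o["eef_pos"]); tw=0 if azs is None else -((azs[i]-a0+np.pi)%(2*np.pi)-np.pi)
        print([[round(float(v),4) for v in d],round(float(tw),3)])
E
python3 - <<'E'
from h import *
np.set_printoptions(suppress=True)
print("grip",P(GS,0,GN),"bar",P(.057,0,.243),"hinge",P(.142,0,.191),"pivot",P(GS,0,GN-.111))
for th in np.arange(.155,1.7,.2): print(round(th,2),*push(th,-1))
for th in np.arange(1.5,3.5,.2): print(round(th,2),*push(th,1,flip=True))
E
python3 -m crank '[[[0,0,-0.17],0],[[0,0,-0.17],0],[[0,0,-0.17],0],[[0,0,-0.17],0],[[0,0,-0.17],0]]' 1 40
```

```text
grip [0.56476566 0.06282022 0.21380435] bar [0.63379703 0.05018729 0.24432203] hinge [0.7311919  0.03236375 0.23311658] pivot [0.61090997 0.05437568 0.11320419]
0.16 [0.54156058 0.03612686 0.22656594] -0.010271888096776172
0.36 [0.54678787 0.03184633 0.22900139] 0.2072647041229791
0.55 [0.55315483 0.02907978 0.23127872] 0.41897549621767616
0.76 [0.56020036 0.02815353 0.23331634] 0.623165003414234
0.96 [0.56737896 0.0291789  0.23504221] 0.8195707088966817
1.15 [0.57416376 0.03206292 0.23639674] 1.009142451216169
1.36 [0.5801109  0.03655799 0.23733512] 1.1936785715179794
1.56 [0.58488658 0.04231674 0.23782914] 1.3754797801426306
1.5 [0.54432924 0.0849773  0.2149743 ] 1.325613927220059
1.7 [0.54051066 0.08049519 0.21527161] 1.5070108202314536
1.9 [0.53741174 0.07593722 0.21602004] 1.6900614655257686
2.1 [0.53500692 0.07078036 0.21719896] 1.8771955965190346
2.3 [0.533355   0.06526466 0.21877055] 2.0704674232305385
2.5 [0.5324774  0.059527   0.22068137] 2.2712402815816386
2.7 [0.53251011 0.05357831 0.22286444] 2.479816920124185
2.9 [0.53365188 0.04753516 0.22524193] 2.695130999467346
3.1 [0.536117   0.04165453 0.22772825] 2.9147059891128886
3.3 [0.53997541 0.0363481  0.23023349] 3.135060549759117
time_s: 0.52
eef_pos: [0.1419, -0.5335, 0.4288]
tool_rot: [0.992, 0.13, 0.001, 0.007]
contact_force: [-0.0, -1.1, 1.1]
finger_gap: 0.0254
```

```bash
python3 - <<'E'
from h import *
t,az=push(.155,-1); q=t-[.03,0,0]; q[2]=.40
rows([q],[az])
E
```

```text
[[0.5036, -0.4559, 0.0222], 0.27]
```

```bash
T='[[0.5,-0.456,0],0.27]'; python3 -m crank '[[[0.5,-0.456,0],0.27],[[0.5,-0.456,0],0.27],[[0.5,-0.456,0],0.27],[[0.5,-0.456,0],0.27],[[0.5,-0.456,0],0.27],[[0.5,-0.456,0],0.27],[[0.5,-0.456,0],0.27],[[0.5,-0.456,0],0.27],[[0.5,-0.456,0],0.27],[[0.5,-0.456,0],0.27]]'
python3 - <<'E'
from h import *
t,az=push(.155,-1); q=t-[.03,0,0]; q[2]=.38
rows([q],[az]); print(arm.get_obs()["joints"])
E
```

```text
time_s: 1.35
eef_pos: [0.3655, -0.1817, 0.4201]
tool_rot: [1.0, -0.005, -0.0, 0.0]
contact_force: [0.6, 0.2, 0.4]
finger_gap: -0.0002
[[0.1438, -0.2193, 0.04], -0.0]
[ 0.75254413 -0.00648469 -0.32880585  1.47371279 -0.00169537  1.67414006
 -1.15765089]
```

```bash
python3 -m crank '[[[0.144,-0.219,0.04],0],[[0.144,-0.219,0.04],0],[[0.144,-0.219,0.04],0],[[0.144,-0.219,0.04],0],[[0.144,-0.219,0.04],0],[[0.144,-0.219,0.04],0],[[0.144,-0.219,0.04],0],[[0.144,-0.219,0.04],0]]'
python3 - <<'E'
from h import *
import cv2
t,az=push(.155,-1); q=t-[.02,0,0]
rows([q,t],[az,az]); print(arm.get_obs()["joints"])
p,d=arm.grab_frame("scene"); cv2.imwrite("pics/s1.png",cv2.resize(p[60:260,120:360],None,fx=3,fy=3)); p,d=arm.grab_frame("top"); cv2.imwrite("pics/t1.png",p)
E
```

```text
time_s: 2.02
eef_pos: [0.5117, 0.0391, 0.3782]
tool_rot: [1.0, -0.0, -0.002, -0.002]
contact_force: [0.1, -0.4, -0.3]
finger_gap: 0.0002
[[0.0104, 0.0036, 0.1516], 0.01]
[[0.0304, 0.0036, 0.1516], 0.01]
[ 0.34906094  0.25130059 -0.59663411  1.32204671  0.1356711   1.61226868
 -1.79906547]
```

View pics/s1.png

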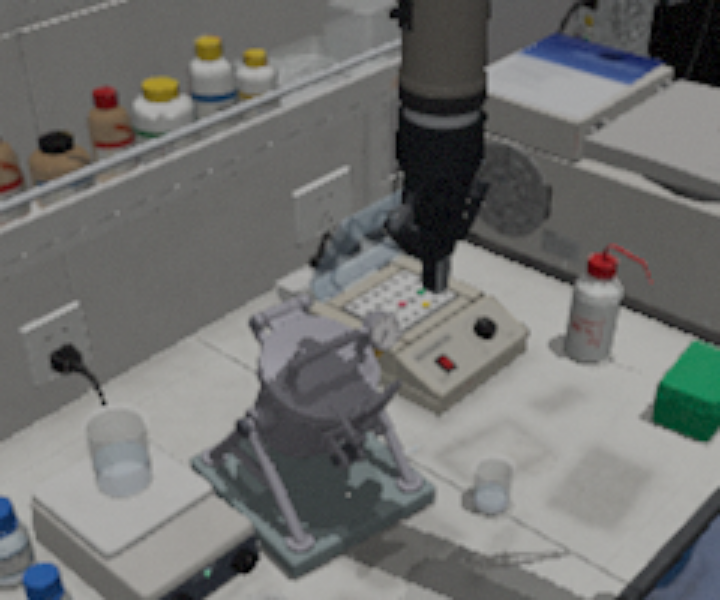

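```bash
python3 -m crank '[[[0.005,0.0036,0.04],0],[[0.005,0.0036,0.08],0],[[0.005,0.0036,0.115],0],[[0.005,0.0036,0.14],0],[[0.005,0.0036,0.15],0],[[0.005,0.0036,0.15],0]]'
python3 - <<'E'
from h import *
import cv2
rows(*zip(*[push(.155,-1)]))
for n,(a,b,c,d),f in [("scene",(145,265,160,320),5),("top",(120,200,200,300),7)]:
    p,_=arm.grab_frame(n); cv2.imwrite(f"pics/{n}2.png",cv2.resize(p[a:b,c:d],None,fx=f,fy=f))
t=arm.get_obs()["eef_pos"]-[0,0,.019]; print(proj("scene",t),proj("top",t))
E
```

```text
time_s: 2.62
eef_pos: [0.5143, 0.0276, 0.2282]
tool_rot: [1.0, -0.007, -0.003, 0.001]
contact_force: [-0.2, 1.0, 0.4]
finger_gap: 0.0002
[[0.0271, -0.0089, 0.0015], -0.003]
[263.39581223 195.67875764] [248.47095559 195.41253941]
```

View pics/scene2.png

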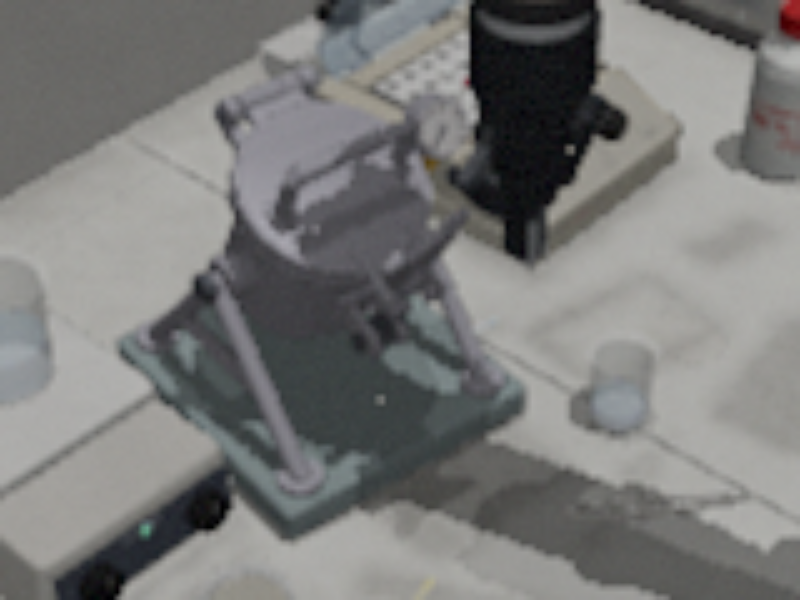

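```bash
python3 -m crank '[[[0,0,0],0],[[0,0,0],0]]'
python3 - <<'E'
from h import *
th=[.155,.255,.355,.455,.555,.655,.755,.855]
rows(*zip(*[push(t,-1) for t in th]))
E
```

```text
time_s: 2.88
eef_pos: [0.5177, 0.0302, 0.2326]
tool_rot: [1.0, -0.005, 0.002, -0.0]
contact_force: [0.3, 0.3, -0.3]
finger_gap: 0.0
[[0.0238, -0.0062, 0.0061], -0.0]
[[0.0262, -0.0039, 0.0049], -0.11]
[[0.029, -0.0019, 0.0037], -0.218]
[[0.0321, -0.0004, 0.0026], -0.325]
[[0.0354, 0.0008, 0.0015], -0.43]
[[0.0389, 0.0014, 0.0004], -0.533]
[[0.0425, 0.0016, -0.0006], -0.634]
[[0.0461, 0.0013, -0.0014], -0.733]
```

```bash
for i in 1 2 3 4 5; do python3 -m crank '[[[0,0,0],0]]' | sed -n 2p; done
```

```text
eef_pos: [0.5173, 0.0303, 0.232]
eef_pos: [0.5169, 0.0303, 0.2314]
eef_pos: [0.5166, 0.0303, 0.2309]
eef_pos: [0.5164, 0.0303, 0.2306]
eef_pos: [0.5163, 0.0303, 0.2304]
```

```bash
python3 -m crank '[[[0.015,-0.006,0.004],0],[[0.0245,-0.006,0.004],0],[[0.027,-0.004,0.003],-0.11],[[0.030,-0.002,0.002],-0.218],[[0.033,-0.0005,0.001],-0.325],[[0.036,0.0008,0],-0.43],[[0.040,0.0014,-0.001],-0.533],[[0.043,0.0016,-0.002],-0.634],[[0.047,0.0013,-0.003],-0.733],[[0.047,0.0013,-0.003],-0.733]]'
cat > look.py <<'E'
import sys,cv2
from h import *
k=sys.argv[1]
ims=[]
for n,(a,b,c,d),f in [("scene",(160,240,190,280),5),("top",(150,200,210,270),8)]:
    p,z=arm.grab_frame(n); np.save(f"pics/{n}{k}.npy",z); cv2.imwrite(f"pics/{n}{k}raw.png",p); ims.append(cv2.resize(p[a:b,c:d],None,fx=f,fy=f,interpolation=cv2.INTER_CUBIC)[:400,:480])
w=[cv2.copyMakeBorder(i,0,400-i.shape[0],0,480-i.shape[1],cv2.BORDER_CONSTANT) for i in ims]
cv2.imwrite(f"pics/look{k}.png",cv2.resize(np.hstack(w),None,fx=.83,fy=.83))
E
python3 look.py 3
```

```text
time_s: 4.13
eef_pos: [0.5621, 0.0282, 0.233]
tool_rot: [0.935, 0.354, -0.002, -0.001]
contact_force: [-4.4, -0.7, 1.7]
finger_gap: 0.0002
```

View pics/look3.png

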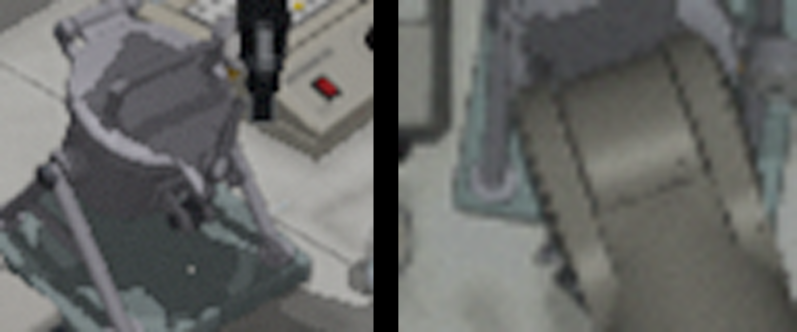

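```bash
python3 - <<'E'
from h import *
th=[.855,.955,1.055,1.155,1.255,1.355,1.455,1.555,1.65]
rows(*zip(*[push(t,-1,over=.002) for t in th]))
E
```

```text
[[0.0034, 0.001, -0.0013], -0.002]
[[0.0065, 0.0025, -0.0021], -0.099]
[[0.0099, 0.0037, -0.0029], -0.195]
[[0.0135, 0.0045, -0.0035], -0.289]
[[0.0171, 0.0048, -0.004], -0.381]
[[0.0208, 0.0047, -0.0045], -0.473]
[[0.0244, 0.0041, -0.0048], -0.564]
[[0.028, 0.0032, -0.005], -0.655]
[[0.0306, 0.0025, -0.005], -0.741]
```

```bash
python3 -m crank '[[[0.003,0.001,-0.001],0],[[0.0065,0.0025,-0.002],-0.1],[[0.010,0.0037,-0.003],-0.195],[[0.0135,0.0045,-0.0035],-0.29],[[0.017,0.0048,-0.004],-0.38],[[0.021,0.0047,-0.0045],-0.473],[[0.0245,0.004,-0.005],-0.564],[[0.028,0.003,-0.005],-0.655],[[0.031,0.0025,-0.005],-0.74],[[0.031,0.0025,-0.005],-0.74]]'
python3 look.py 4
```

```text
time_s: 5.07
eef_pos: [0.5891, 0.0457, 0.2385]
tool_rot: [0.745, 0.667, -0.0, 0.001]
contact_force: [-1.3, -2.8, 2.0]
finger_gap: -0.0001
```

View pics/look4.png

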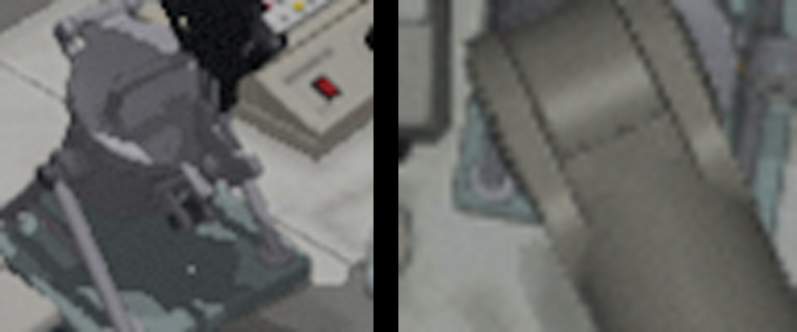

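```bash
python3 - <<'E'
from h import *
t,az=push(1.6,1,over=-.018,flip=True)
u=t.copy();u[2]=.30
rows([u,t],[az,az])
E
```

```text
[[0.0492, -0.0497, -0.0616], 0.042]
[[0.0493, -0.0499, 0.0233], 0.042]
```

```bash
python3 -m crank '[[[-0.02,0,0],0],[[-0.02,0,-0.035],0],[[-0.02,0,-0.07],0],[[-0.02,0,-0.07],0],[[0.01,-0.025,-0.07],0],[[0.04,-0.05,-0.07],0.04],[[0.049,-0.05,-0.07],0.04],[[0.049,-0.05,-0.07],0.04],[[0.049,-0.05,-0.035],0.04],[[0.049,-0.05,0.0],0.04]]'
python3 look.py 5
python3 - <<'E'
from h import *
t,az=push(1.6,1,over=-.018,flip=True)
rows([t],[az])
E
```

```text
time_s: 6.0
eef_pos: [0.5461, 0.1021, 0.2397]
tool_rot: [0.758, 0.652, 0.004, 0.002]
contact_force: [0.7, -1.1, -0.5]
finger_gap: 0.0003
[[0.0027, 0.0047, 0.017], 0.005]
```

View pics/look5.png

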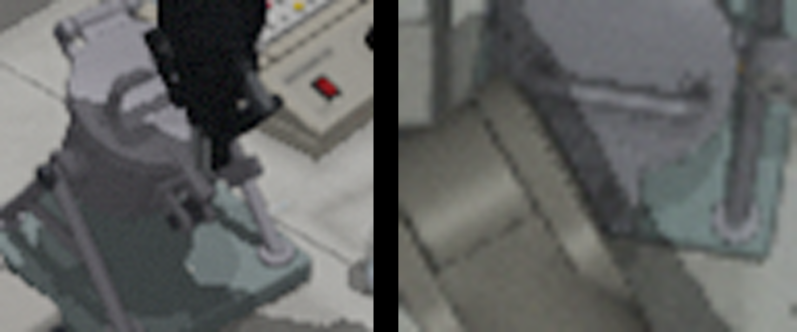

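```bash
python3 -m crank '[[[0.002,0.003,0.012],0],[[0.002,0.003,0.022],0],[[0.002,0.003,0.022],0]]'
python3 - <<'E'
from h import *
th=[1.5,1.6,1.7,1.8,1.9,2.0,2.1,2.2,2.3,2.4]
rows(*zip(*[push(t,1,over=.001,flip=True) for t in th]))
E
```

```text
time_s: 6.35
eef_pos: [0.5475, 0.1025, 0.2157]
tool_rot: [0.758, 0.653, 0.0, -0.0]
contact_force: [-0.9, -1.4, -0.9]
finger_gap: 0.0003
[[-0.0188, -0.0006, 0.0007], 0.096]
[[-0.0215, -0.0022, 0.0006], 0.006]
[[-0.0238, -0.0035, 0.0004], -0.085]
[[-0.0262, -0.0047, 0.0001], -0.176]
[[-0.0288, -0.0057, -0.0003], -0.268]
[[-0.0314, -0.0066, -0.0009], -0.361]
[[-0.0341, -0.0072, -0.0015], -0.455]
[[-0.0369, -0.0076, -0.0022], -0.551]
[[-0.0397, -0.0078, -0.0031], -0.649]
[[-0.0426, -0.0079, -0.004], -0.748]
```

```bash
python3 -m crank '[[[-0.010,0,0],0],[[-0.0205,-0.002,0],0],[[-0.024,-0.0035,0],-0.085],[[-0.026,-0.0047,0],-0.176],[[-0.029,-0.0057,0],-0.268],[[-0.0315,-0.0066,-0.001],-0.36],[[-0.034,-0.0072,-0.0015],-0.455],[[-0.037,-0.0076,-0.002],-0.55],[[-0.040,-0.0078,-0.003],-0.65],[[-0.0428,-0.0079,-0.004],-0.75]]'
python3 look.py 6
python3 - <<'E'
from h import *
th=[2.4,2.5,2.6,2.7,2.8,2.9,3.,3.1,3.2,3.3]
rows(*zip(*[push(t,1,over=.002,flip=True) for t in th])); print(arm.get_obs()["joints"])
E
```

```text
time_s: 7.18
eef_pos: [0.5329, 0.0633, 0.2217]
tool_rot: [0.463, 0.886, 0.002, 0.0]
contact_force: [0.0, 4.6, -0.7]
finger_gap: 0.0001
[[-0.0021, -0.0003, 0.0018], 0.003]
[[-0.0043, -0.0021, 0.0008], -0.099]
[[-0.0066, -0.0036, -0.0002], -0.202]
[[-0.0091, -0.005, -0.0014], -0.307]
[[-0.0117, -0.0061, -0.0025], -0.414]
[[-0.0145, -0.0071, -0.0038], -0.522]
[[-0.0175, -0.0077, -0.005], -0.632]
[[-0.0205, -0.008, -0.0063], -0.742]
[[-0.0236, -0.0079, -0.0075], -0.852]
[[-0.0267, -0.0075, -0.0088], -0.962]
[ 0.59215416  0.4964304  -1.05787871  1.57065645  0.43853343  1.33163296
  0.08368624]
```

View pics/look6.png

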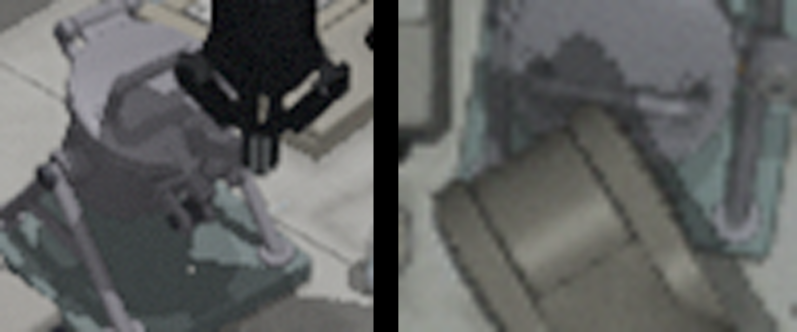

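```bash
python3 -m crank '[[[-0.002,-0.0003,0],0],[[-0.0045,-0.002,0],-0.1],[[-0.007,-0.0036,-0.001],-0.2],[[-0.0093,-0.005,-0.002],-0.307],[[-0.012,-0.006,-0.003],-0.414],[[-0.015,-0.007,-0.004],-0.522]]'
python3 - <<'E'
from h import *
th=[2.9,3.,3.1,3.2,3.3,3.4,3.5]
rows(*zip(*[push(t,1,over=.003,flip=True) for t in th])); print(arm.get_obs()["joints"])
E
```

```text
time_s: 7.78
eef_pos: [0.5345, 0.0471, 0.2252]
tool_rot: [0.219, 0.976, 0.001, -0.001]
contact_force: [-4.0, 5.0, 0.0]
finger_gap: 0.0001
[[-0.002, 0.0001, -0.0001], 0.004]
[[-0.0043, -0.0019, -0.0013], -0.105]
[[-0.0067, -0.0035, -0.0026], -0.215]
[[-0.0094, -0.005, -0.0038], -0.326]
[[-0.0123, -0.0061, -0.0051], -0.436]
[[-0.0153, -0.0068, -0.0063], -0.545]
[[-0.0185, -0.0071, -0.0075], -0.653]
[ 0.67408     0.55214479 -1.17622753  1.56064988  0.51333323  1.3763072
  0.57818377]
```

```bash
python3 -m crank '[[[-0.003,0,0],0],[[-0.006,-0.002,-0.001],0],[[-0.009,-0.0035,-0.002],0],[[-0.012,-0.005,-0.004],0],[[-0.015,-0.006,-0.005],0],[[-0.018,-0.007,-0.006],0],[[-0.018,-0.007,-0.006],0]]'
python3 look.py 7
python3 - <<'E'
from h import *
print(arm.get_obs()["joints"])
E
```

```text
time_s: 8.37
eef_pos: [0.547, 0.0332, 0.2306]
tool_rot: [0.222, 0.975, 0.001, -0.002]
contact_force: [-6.2, 5.3, 0.8]
finger_gap: 0.0
[ 0.67439942  0.57024194 -1.16447896  1.51847332  0.5230672   1.402419
  0.60301331]
```

View pics/look7.png

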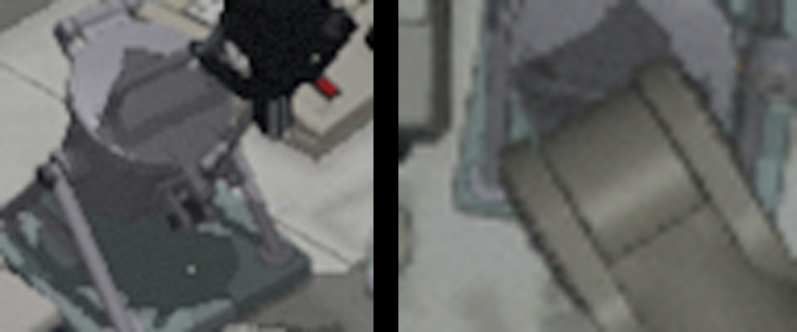

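```bash
python3 -m crank '[[[0.03,0,0],0],[[0.03,0,-0.035],0.12],[[0.03,0,-0.07],0.24],[[0.07,0,-0.09],0.36],[[0.1,0.04,-0.1],0.48],[[0.12,0.08,-0.1],0.6],[[0.12,0.12,-0.1],0.72],[[0.12,0.15,-0.1],0.84],[[0.12,0.15,-0.1],0.96],[[0.12,0.15,-0.1],1.08]]'
python3 look.py 8
python3 - <<'E'
from h import *
print(arm.get_obs()["joints"],az_tool(arm.get_obs()))
a=np.radians(25)
for n,box in [("top",(200,300,120,200)),("scene",(160,320,145,265))]:
    X,ok=cloud(n,np.load(f"pics/{n}8.npy"),box); H=(X[ok]-HC)@HR
    s=H[:,0]*np.cos(a)+H[:,2]*np.sin(a); nn=-H[:,0]*np.sin(a)+H[:,2]*np.cos(a); y=H[:,1]
    w=(nn>.235)&(nn<.275)&(s<0.0)&(s>-.05)&(abs(y)<.05)
    print(n,w.sum())
    if w.sum()>20: print("y",y[w].min(),y[w].max(),"s",np.percentile(s[w],[2,50,98]),"n",np.percentile(nn[w],[2,50,98]),"ds/dy",np.polyfit(y[w],s[w],1))
E
```

```text
time_s: 9.3
eef_pos: [0.5058, 0.2213, 0.3305]
tool_rot: [0.688, 0.726, 0.001, 0.0]
contact_force: [0.3, -0.2, -0.9]
finger_gap: 0.0001
[ 0.20328309  0.4266332  -0.96077492  1.32442332  0.34881377  1.56262449
 -0.66101208] 1.625380984071151
top 70
y -0.033011461668600736 0.03582568074729223 s [-0.03589758 -0.02229261 -0.00688554] n [0.23690144 0.25090713 0.26420379] ds/dy [-0.39925403 -0.0209911 ]
scene 79
y -0.03480345873456253 0.033202807961891734 s [-0.03388216 -0.01896385 -0.00477001] n [0.23911108 0.2548445  0.26477524] ds/dy [-0.38499617 -0.01931027]
```

View pics/look8.png

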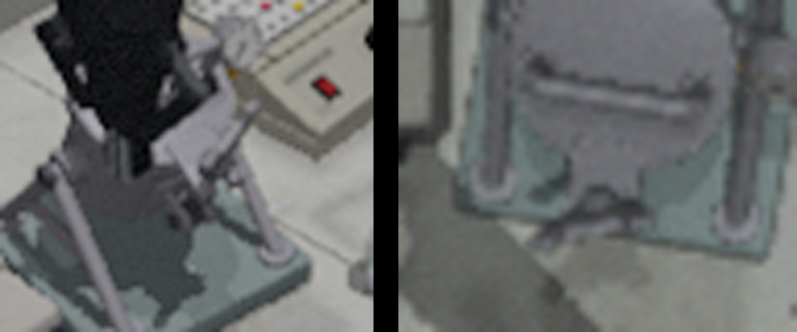

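```bash
cat >> h.py <<'E'
PIV=P(GS,0,GN-.111); XH=HR@[1,0,0]; ZH=np.array([0,0,1.])
def swing(q,over=.003,rad=.105,h=.011,back=0.):
    L=A+q; u=-np.sin(L)*XH+np.cos(L)*ZH; v=np.cos(L)*XH+np.sin(L)*ZH
    C=PIV+rad*u+.005*v-over*v
    t=C+(h*np.cos(L)+back)*XH; t[2]+= .019-.004*np.cos(L)
    return t
E
python3 - <<'E'
from h import *
t=swing(0,0,back=.014); u=t.copy(); u[2]=.33
print(t); rows([u],[.15]); print(az_tool(arm.get_obs()))
E
```

```text
[0.59529529 0.05723321 0.22585437]
[[-0.1651, 0.0801, 0.0012], 1.475]
1.625380984071151
```

```bash
python3 -m crank '[[[-0.02,0.01,0],0.12],[[-0.04,0.02,0],0.24],[[-0.06,0.03,0],0.36],[[-0.08,0.04,0],0.48],[[-0.1,0.05,0],0.6],[[-0.12,0.06,0],0.72],[[-0.14,0.07,0],0.84],[[-0.165,0.08,0],0.96],[[-0.165,0.08,0],1.08],[[-0.165,0.08,0],1.2]]'
python3 -m crank '[[[0,0,0],0.12],[[0,0,0],0.24],[[0,0,0],0.27],[[0,0,0],0.27]]'
python3 - <<'E'
from h import *
t=swing(0,0,back=.014); u=t.copy(); u[2]=.28
rows([u,t],[.15,.15]); print(arm.get_obs()["joints"])
E
```

```text
time_s: 10.23
eef_pos: [0.5957, 0.0522, 0.3302]
tool_rot: [0.979, 0.206, -0.0, 0.002]
contact_force: [-0.3, 0.4, 0.8]
finger_gap: 0.0001
time_s: 10.57
eef_pos: [0.5948, 0.0554, 0.3309]
tool_rot: [0.997, 0.078, 0.0, 0.001]
contact_force: [-0.5, -0.6, -0.0]
finger_gap: 0.0001
[[0.0007, -0.0019, 0.0509], 0.005]
[[0.0007, -0.002, 0.105], 0.005]
[ 0.25332947  0.44782761 -0.60266628  1.19160248  0.25039146  1.57267801
 -1.71682846]
```

```bash
python3 -m crank '[[[0.002,-0.002,0.03],0],[[0.002,-0.002,0.06],0],[[0.002,-0.002,0.085],0],[[0.002,-0.002,0.1],0],[[0.002,-0.002,0.104],0],[[0.002,-0.002,0.104],0],[[0.002,-0.002,0.104],0]]'
python3 look.py 9
python3 - <<'E'
from h import *
rows([swing(q,.002) for q in np.arange(0,1.2,.1)])
E
```

```text
time_s: 11.15
eef_pos: [0.597, 0.0596, 0.2275]
tool_rot: [0.997, 0.078, 0.001, 0.0]
contact_force: [0.1, 0.7, 0.5]
finger_gap: -0.0
[[-0.0174, -0.0026, 0.0032], 0.0]
[[-0.0268, -0.0059, 0.0076], 0.0]
[[-0.0358, -0.009, 0.0129], 0.0]
[[-0.0443, -0.012, 0.0191], 0.0]
[[-0.0523, -0.0148, 0.026], 0.0]
[[-0.0596, -0.0174, 0.0336], 0.0]
[[-0.0662, -0.0197, 0.0418], 0.0]
[[-0.072, -0.0217, 0.0506], 0.0]
[[-0.077, -0.0234, 0.0598], 0.0]
[[-0.0811, -0.0249, 0.0694], 0.0]
[[-0.0842, -0.026, 0.0793], 0.0]
[[-0.0864, -0.0267, 0.0893], 0.0]
```

View pics/look9.png

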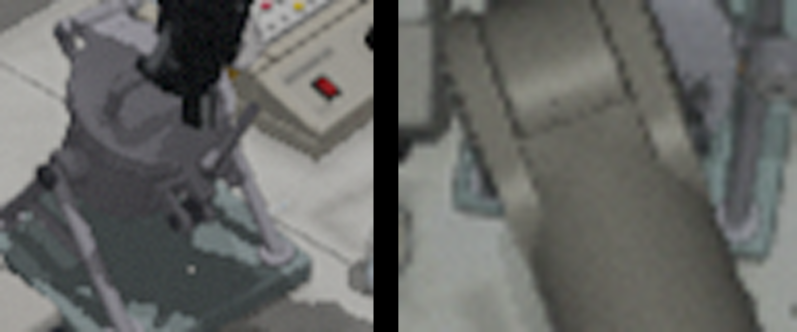

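```bash
python3 -m crank '[[[-0.009,-0.002,0.002],0],[[-0.0175,-0.003,0.003],0],[[-0.022,-0.004,0.005],0],[[-0.027,-0.006,0.0076],0],[[-0.031,-0.0075,0.010],0],[[-0.036,-0.009,0.013],0]]'
python3 look.py 10
python3 - <<'E'
from h import *
rows([swing(q,.003) for q in np.arange(0.2,1.2,.1)])
E
```

```text
time_s: 11.75
eef_pos: [0.5596, 0.0642, 0.2139]
tool_rot: [0.997, 0.079, 0.001, -0.0]
contact_force: [1.1, 1.8, -0.2]
finger_gap: 0.0001
[[0.0018, 0.0003, -0.0019], 0.0]
[[-0.0066, -0.0027, 0.0044], 0.0]
[[-0.0144, -0.0055, 0.0114], 0.0]
[[-0.0216, -0.008, 0.0191], 0.0]
[[-0.0281, -0.0103, 0.0275], 0.0]
[[-0.0338, -0.0123, 0.0363], 0.0]
[[-0.0386, -0.014, 0.0456], 0.0]
[[-0.0425, -0.0154, 0.0552], 0.0]
[[-0.0455, -0.0165, 0.0651], 0.0]
[[-0.0475, -0.0172, 0.0752], 0.0]
```

View pics/look10.png

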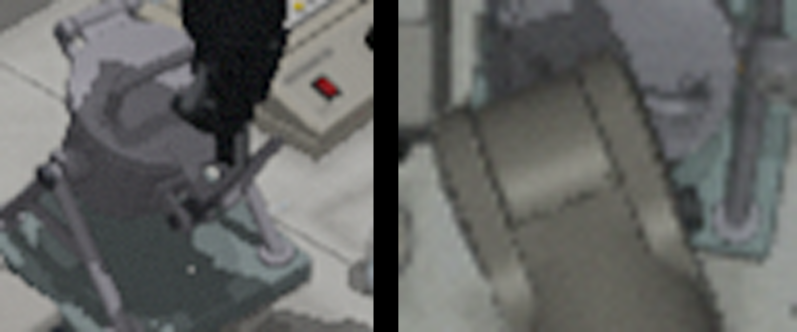

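```bash
python3 -m crank '[[[-0.003,-0.001,0.001],0],[[-0.0068,-0.0027,0.0044],0],[[-0.0105,-0.004,0.008],0],[[-0.0145,-0.0055,0.0114],0],[[-0.018,-0.007,0.015],0],[[-0.0216,-0.008,0.019],0],[[-0.025,-0.009,0.023],0],[[-0.028,-0.010,0.0275],0],[[-0.031,-0.011,0.032],0],[[-0.034,-0.012,0.0365],0]]'
python3 look.py 11
python3 - <<'E'
from h import *
rows([swing(q,.003) for q in np.arange(0.7,1.3,.1)]); print(arm.get_obs()["joints"])
E
```

```text
time_s: 12.68
eef_pos: [0.5235, 0.0703, 0.1763]
tool_rot: [0.997, 0.079, -0.0, -0.0]
contact_force: [0.4, 0.4, 0.2]
finger_gap: -0.0002
[[0.0005, -0.0005, -0.0009], 0.0]
[[-0.0043, -0.0022, 0.0084], 0.0]
[[-0.0082, -0.0036, 0.018], 0.0]
[[-0.0112, -0.0047, 0.0279], 0.0]
[[-0.0132, -0.0054, 0.038], 0.0]
[[-0.0143, -0.0058, 0.0481], 0.0]
[[-0.0143, -0.0058, 0.0581], 0.0]
[ 0.3049583   0.38651782 -0.61741079  1.66987064  0.23951532  1.16539474
 -1.78657218]
```

View pics/look11.png

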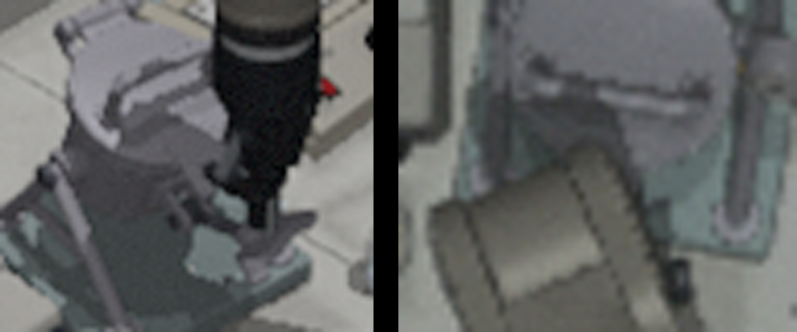

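```bash
python3 -m crank '[[[-0.002,-0.001,0.004],0],[[-0.0045,-0.002,0.0085],0],[[-0.0065,-0.003,0.013],0],[[-0.0085,-0.0036,0.018],0],[[-0.010,-0.004,0.023],0],[[-0.0115,-0.0047,0.028],0],[[-0.0125,-0.005,0.033],0],[[-0.0135,-0.0055,0.038],0]]'
python3 look.py 12
```

```text
time_s: 13.45
eef_pos: [0.5095, 0.0734, 0.1382]
tool_rot: [0.997, 0.079, -0.0, 0.0]
contact_force: [0.8, 1.1, 0.2]
finger_gap: 0.0004
```

View pics/look12.png

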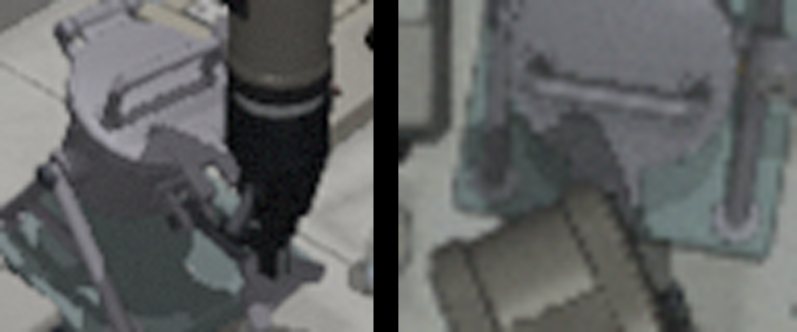

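```bash
python3 -m crank '[[[0,0,-0.03],0],[[0,0,-0.07],0],[[0,0,-0.11],-0.12],[[0,0,-0.15],-0.24],[[0,0,-0.19],-0.36],[[0,0,-0.2],-0.48],[[-0.03,-0.04,-0.2],-0.6],[[-0.03,-0.08,-0.2],-0.72],[[-0.03,-0.09,-0.2],-0.84],[[-0.03,-0.09,-0.2],-0.96]]' 0
python3 look.py 13
python3 - <<'E'
from h import *
X,ok=cloud("scene",np.load("pics/scene13.npy"),(160,320,145,265)); H=(X[ok]-HC)@HR
k=(H[:,0]<-.135)&(H[:,2]>.06)&(abs(H[:,1])<.06)&(H[:,2]<.2); print(k.sum(),np.percentile(H[k],[5,50,95],axis=0))
b=P(.057,0,.243); u=b.copy(); u[2]=.34; rows([u,b],[1.39,1.39])
E
```

```text
time_s: 14.38
eef_pos: [0.463, 0.1635, 0.3397]
tool_rot: [0.844, 0.537, 0.001, -0.001]
contact_force: [-0.6, -0.3, -0.3]
finger_gap: 0.0427
243 [[-0.19906977 -0.02565776  0.10290169]
 [-0.1802871   0.00287702  0.11674909]
 [-0.15237888  0.02782116  0.12609813]]
[[-0.0241, 0.1989, -0.0011], -0.27]
[[-0.024, 0.1989, 0.0946], -0.27]
```

View pics/look13.png

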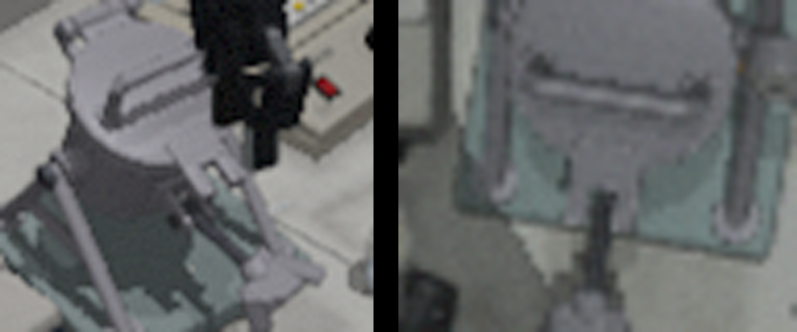

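```bash
python3 -m crank '[[[-0.024,0.04,0],-0.1],[[-0.024,0.08,0],-0.2],[[-0.024,0.12,0],-0.27],[[-0.024,0.16,0],-0.27],[[-0.024,0.199,0],-0.27],[[-0.024,0.199,0],-0.27],[[-0.024,0.199,0],-0.27],[[-0.024,0.199,0.02],-0.27]]'
python3 - <<'E'
from h import *
b=P(.057,0,.243); rows([b],[1.39]); print(arm.get_obs()["joints"])
E
```

```text
time_s: 15.15
eef_pos: [0.6358, 0.0493, 0.3217]
tool_rot: [0.77, 0.638, 0.003, 0.001]
contact_force: [-0.5, 0.8, 1.0]
finger_gap: 0.0427
[[0.0002, -0.0025, 0.0773], -0.007]
[ 0.32295906  0.58371087 -0.79803496  1.07694088  0.40565447  1.62135525
 -0.54816142]
```

```bash
python3 -m crank '[[[0,-0.002,0.03],0],[[0,-0.002,0.055],0],[[0,-0.002,0.07],0],[[0,-0.002,0.076],0],[[0,-0.002,0.076],0],[[0,-0.002,0.076],0]]'
python3 look.py 14
```

```text
time_s: 15.65
eef_pos: [0.6322, 0.0494, 0.244]
tool_rot: [0.769, 0.639, 0.0, 0.0]
contact_force: [-0.4, -0.3, 0.2]
finger_gap: 0.0428
```

View pics/look14.png

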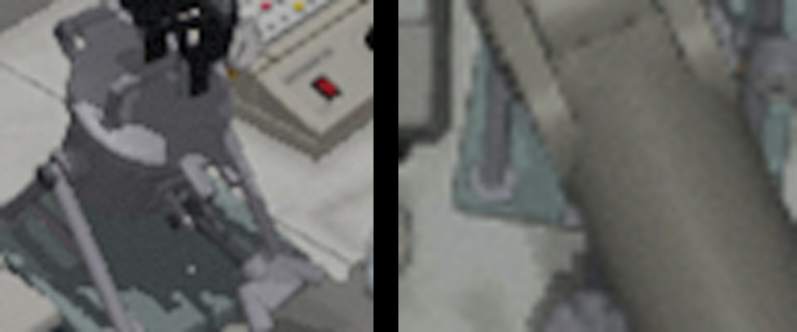

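```bash
python3 -m crank '[[[0,0,0],0],[[0,0,0],0],[[0,0,0],0],[[0,0,0],0],[[0,0,0],0]]' 1 60
python3 - <<'E'
from h import *
o=arm.get_obs(); b=o["eef_pos"]; hg=P(.142,0,.191); r=b-hg; x0=r@XH; z0=r[2]; print(x0,z0,np.hypot(x0,z0))
def p(q): # rotate toward up: lid opening
    c,s=np.cos(q),np.sin(q); return b+XH*((x0*c+z0*s)-x0)+ZH*((-x0*s+z0*c)-z0)
rows([p(q) for q in np.arange(.1,1.25,.1)])
E
```

```text
time_s: 16.17
eef_pos: [0.6333, 0.0493, 0.2439]
tool_rot: [0.769, 0.639, 0.001, 0.001]
contact_force: [2.0, 0.0, 3.4]
finger_gap: 0.01
-0.09935081472876375 0.010825534133839104 0.0999388641948269
[[0.0, 0.0016, -0.0099], 0.0]
[[0.0, 0.0042, -0.0195], 0.0]
[[0.0001, 0.0077, -0.0289], 0.0]
[[0.0001, 0.0122, -0.0378], 0.0]
[[0.0001, 0.0175, -0.0463], 0.0]
[[0.0001, 0.0236, -0.0541], 0.0]
[[0.0002, 0.0305, -0.0614], 0.0]
[[0.0002, 0.0381, -0.0679], 0.0]
[[0.0002, 0.0463, -0.0736], 0.0]
[[0.0002, 0.055, -0.0785], 0.0]
[[0.0003, 0.0642, -0.0824], 0.0]
[[0.0003, 0.0737, -0.0855], 0.0]
```

```bash
python3 -m crank '[[[0,0.001,-0.005],0],[[0,0.0016,-0.010],0],[[0,0.003,-0.015],0],[[0,0.004,-0.0195],0],[[0,0.006,-0.024],0],[[0,0.008,-0.029],0],[[0,0.010,-0.0335],0],[[0,0.012,-0.038],0],[[0,0.015,-0.042],0],[[0,0.0175,-0.0463],0]]'
python3 look.py 15
python3 - <<'E'
from h import *
o=arm.get_obs(); print(o["finger_gap"],o["joints"])
b=o["eef_pos"]; hg=P(.142,0,.191); r=b-hg; x0=r@XH; z0=r[2]; print(np.hypot(x0,z0), np.arctan2(z0,-x0)-np.arctan2(.0108,.09935))
E
```

```text
time_s: 17.0
eef_pos: [0.6479, 0.0465, 0.2885]
tool_rot: [0.768, 0.64, -0.002, -0.002]
contact_force: [-3.2, 2.2, -13.3]
finger_gap: 0.01
0.009670720324410138 [ 0.31646384  0.6236185  -0.78583992  1.09387623  0.42484015  1.57914887
 -0.54604409]
0.10109532236849757 0.48522989538719646
```

View pics/look15.png

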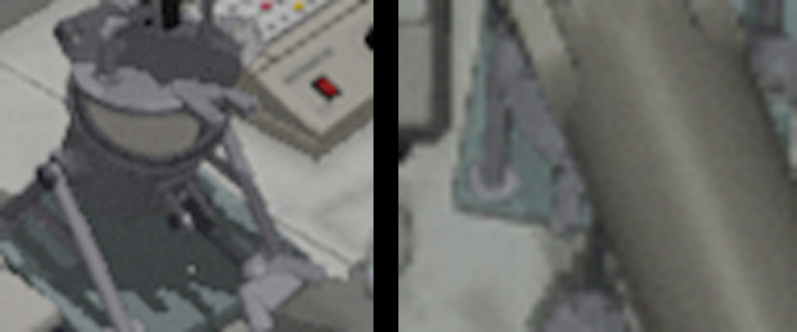

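```bash
python3 - <<'E'
from h import *
b=arm.get_obs()["eef_pos"]; hg=P(.142,0,.191); r=b-hg; x0=r@XH; z0=r[2]
for q in (np.arange(0.05,.75,.05)):
    c,s=np.cos(q),np.sin(q); rows([b+XH*((x0*c+z0*s)-x0)+ZH*((-x0*s+z0*c)-z0)])
E
```

```text
[[0.0, 0.0029, -0.0041], 0.0]
[[0.0, 0.006, -0.0081], 0.0]
[[0.0, 0.0094, -0.0119], 0.0]
[[0.0, 0.0129, -0.0156], 0.0]
[[0.0, 0.0165, -0.019], 0.0]
[[0.0, 0.0204, -0.0223], 0.0]
[[0.0, 0.0244, -0.0254], 0.0]
[[0.0, 0.0286, -0.0282], 0.0]
[[0.0001, 0.0329, -0.0309], 0.0]
[[0.0001, 0.0373, -0.0334], 0.0]
[[0.0001, 0.0418, -0.0356], 0.0]
[[0.0001, 0.0465, -0.0376], 0.0]
[[0.0001, 0.0512, -0.0393], 0.0]
[[0.0001, 0.056, -0.0408], 0.0]
```

```bash
python3 -m crank '[[[0,0.003,-0.004],0],[[0,0.006,-0.008],0],[[0,0.0095,-0.012],0],[[0,0.013,-0.0156],0],[[0,0.0165,-0.019],0],[[0,0.0205,-0.0223],0],[[0,0.0245,-0.0254],0],[[0,0.0286,-0.0282],0],[[0,0.033,-0.031],0],[[0,0.0373,-0.0334],0]]'
python3 look.py 16
python3 - <<'E'
from h import *
o=arm.get_obs(); print(o["finger_gap"],o["joints"])
b=o["eef_pos"]; hg=P(.142,0,.191); r=b-hg; x0=r@XH; z0=r[2]; print(np.hypot(x0,z0), np.arctan2(z0,-x0)-np.arctan2(.0108,.09935))
for q in (np.arange(0.05,.3,.05)):
    c,s=np.cos(q),np.sin(q); rows([b+XH*((x0*c+z0*s)-x0)+ZH*((-x0*s+z0*c)-z0)])
E
```

```text
time_s: 17.93
eef_pos: [0.6827, 0.0399, 0.3248]
tool_rot: [0.768, 0.64, -0.003, -0.002]
contact_force: [-11.5, 1.8, -5.9]
finger_gap: 0.0096
0.010018530218064042 [ 0.24270003  0.69671272 -0.76081554  0.8672326   0.46173893  1.71782028
 -0.49987413]
0.1039685232959797 0.9784796029571505
[[0.0, 0.0046, -0.0023], 0.0]
[[0.0, 0.0094, -0.0044], 0.0]
[[0.0, 0.0143, -0.0063], 0.0]
[[0.0, 0.0192, -0.0079], 0.0]
[[0.0, 0.0242, -0.0092], 0.0]
```

View pics/look16.png

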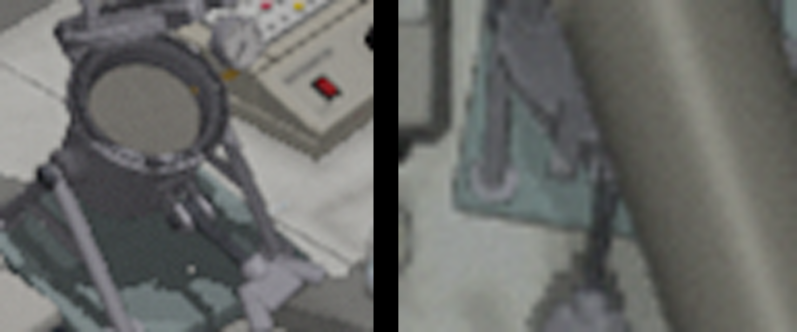

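```bash
python3 -m crank '[[[0,0.003,-0.001],0],[[0,0.006,-0.002],0],[[0,0.009,-0.003],0],[[0,0.012,-0.0045],0],[[0,0.015,-0.005],0],[[0,0.018,-0.006],0],[[0,0.02,-0.006],0],[[0,0.02,-0.006],0]]'
python3 - <<'E'
from h import *
o=arm.get_obs(); print(o["finger_gap"],o["joints"])
b=o["eef_pos"]; hg=P(.142,0,.191); r=b-hg; x0=r@XH; z0=r[2]; print(np.hypot(x0,z0), np.arctan2(z0,-x0)-np.arctan2(.0108,.09935))
import cv2
p,d=arm.grab_frame("scene"); np.save("pics/scene17.npy",d); cv2.imwrite("pics/s17.png",cv2.resize(p[90:250,150:330],None,fx=4,fy=4))
E
```

```text
time_s: 18.7
eef_pos: [0.7019, 0.0362, 0.3342]
tool_rot: [0.769, 0.64, -0.001, -0.002]
contact_force: [-14.5, 1.6, 4.2]
finger_gap: 0.0101
0.010127534365198677 [ 0.20451644  0.74108051 -0.74595334  0.7560599   0.48427622  1.772245
 -0.47317719]
0.10528369296230454 1.1784401532171913
```

View pics/s17.png

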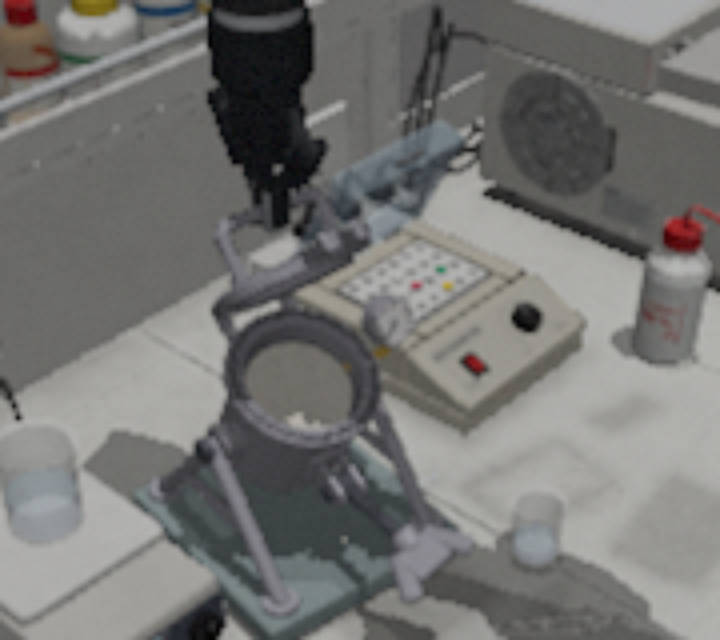

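```bash
python3 -m crank '[[[0,0.002,0],0],[[0,0.004,0],0],[[0,0.005,0],0],[[0,0.005,0],0]]'
python3 - <<'E'
from h import *
o=arm.get_obs()
b=o["eef_pos"]; hg=P(.142,0,.191); r=b-hg; x0=r@XH; z0=r[2]; print(np.hypot(x0,z0), np.arctan2(z0,-x0)-np.arctan2(.0108,.09935))
E
```

```text
time_s: 19.08
eef_pos: [0.7057, 0.0355, 0.3356]
tool_rot: [0.768, 0.64, -0.002, -0.002]
contact_force: [-17.8, 0.6, 7.1]
finger_gap: 0.0097
0.10560036008707548 1.2174551469493595
```

```bash
python3 -m crank '[[[0,-0.003,0],0],[[0,-0.003,0],0],[[0,-0.003,0],0],[[0,-0.003,0],0],[[0,-0.003,0],0]]' 0.35
python3 look.py 18
```

```text
time_s: 19.5
eef_pos: [0.7087, 0.0344, 0.3295]
tool_rot: [0.769, 0.639, 0.001, 0.001]
contact_force: [1.1, -0.2, 0.2]
finger_gap: 0.0279
```

View pics/look18.png

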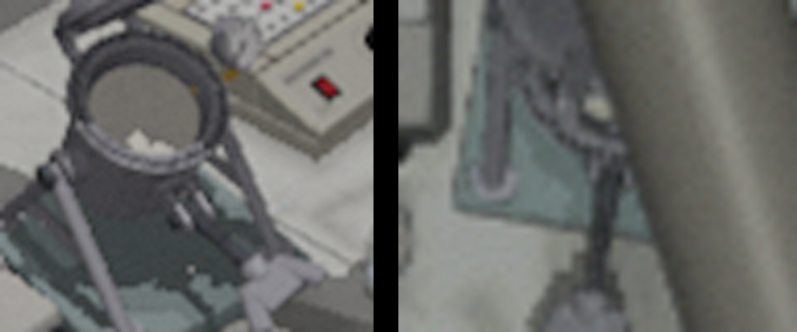

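Free of load; straight up, then away towards the robot.

```bash
python3 -m crank '[[[0,0,-0.015],0],[[0,0,-0.03],0],[[0,0,-0.05],0],[[0,0,-0.08],0],[[0,0,-0.11],0],[[0,0,-0.14],0],[[0,0,-0.14],0],[[0,-0.03,-0.14],0],[[0,-0.07,-0.14],0],[[0,-0.11,-0.14],0]]'
python3 -m crank '[[[0.04,0,0],0],[[0.08,-0.03,0],0],[[0.12,-0.06,0],0],[[0.16,-0.09,0],0],[[0.2,-0.12,0],0],[[0.2,-0.14,0],0],[[0.2,-0.14,0],0],[[0.2,-0.14,0],0]]'
python3 - <<'E'
from h import *
import cv2
for n in("scene","top"):
    p,d=arm.grab_frame(n); np.save(f"pics/{n}19.npy",d); cv2.imwrite(f"pics/{n}19.png",p)
p=cv2.imread("pics/scene19.png"); cv2.imwrite("pics/s19.png",cv2.resize(p[90:310,130:400],None,fx=2.7,fy=2.7))
# lid plane angle from depth
for n,box in (("scene",(160,320,90,265)),("top",(200,300,110,200))):
    X,ok=cloud(n,np.load(f"pics/{n}19.npy"),box); H=(X[ok]-HC)@HR
    k=(abs(H[:,1])<.055)&(H[:,2]>.26)&(H[:,2]<.38)&(H[:,0]<.08)&(H[:,0]>-.12)
    if k.sum()>30:
        Q=H[k]; print(n,k.sum(),Q.min(0),Q.max(0),"dz/dx",np.polyfit(Q[:,0],Q[:,2],1))
    f=(H[:,0]<-.135)&(H[:,2]>.06)&(abs(H[:,1])<.06)&(H[:,2]<.2); print(f.sum(),np.median(H[f],axis=0))
E
```

```text
time_s: 20.43
eef_pos: [0.609, 0.0512, 0.4686]
tool_rot: [0.771, 0.637, 0.001, 0.003]
contact_force: [0.9, 1.4, 3.0]
finger_gap: 0.0274
time_s: 21.1
eef_pos: [0.5037, 0.2799, 0.4688]
tool_rot: [0.766, 0.643, 0.001, -0.001]
contact_force: [-0.2, -0.1, 0.1]
finger_gap: 0.0277
scene 412 [-0.08383689 -0.0543123   0.26024507] [0.02490893 0.05444606 0.37148772] dz/dx [-0.41937725  0.31057392]
245 [-0.1808528   0.0030639   0.11711254]
top 781 [-0.08610272 -0.05498501  0.2604974 ] [0.02456023 0.05499644 0.37306995] dz/dx [-0.52714672  0.30584914]
77 [-0.16704626  0.00184013  0.11451961]
```

View pics/s19.png

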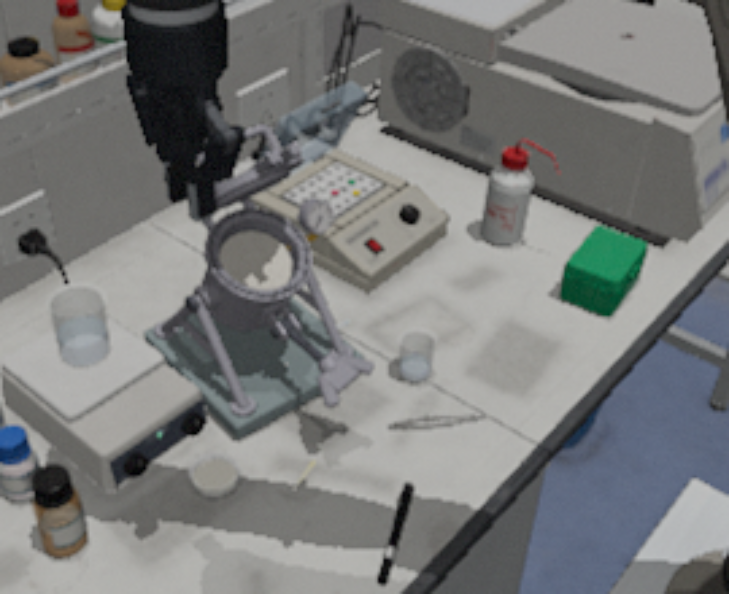

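View pics/top19.png

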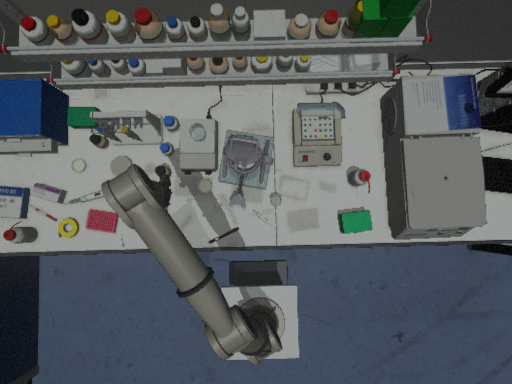

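```bash
python3 - <<'E'
from h import *
X,ok=cloud("top",np.load("pics/top19.npy"),(200,300,110,200)); H=(X[ok]-HC)@HR
hx,hz=.142*np.cos(A)-.191*np.sin(A),.142*np.sin(A)+.191*np.cos(A)
dx,dz=H[:,0]-hx,H[:,2]-hz
for q in np.arange(.9,1.31,.05):
    b=A-q; s=dx*np.cos(b)+dz*np.sin(b); n=-dx*np.sin(b)+dz*np.cos(b)
    k=(abs(H[:,1])<.055)&(H[:,2]>.22)&(s<-.03)&(s>-.14)&(abs(n-.011)<.012)
    kb=(abs(H[:,1])<.035)&(n>.04)&(n<.07)&(s<-.06)&(s>-.11)
    print(q.round(2),k.sum(),n[k].mean().round(4),"slope",np.polyfit(s[k],n[k],1)[0].round(3),"bar",kb.sum(),s[kb].mean().round(4),n[kb].mean().round(4))
o=arm.get_obs(); print(o["time_s"],o["contact_force"])
E
```

```text
0.9 60 0.0191 slope -0.341 bar 27 -0.1026 0.044
0.95 101 0.0189 slope -0.182 bar 16 -0.0769 0.0681
1.0 164 0.0183 slope -0.081 bar 36 -0.0793 0.0664
1.05 341 0.0181 slope -0.081 bar 69 -0.0829 0.0649
1.1 505 0.0157 slope -0.069 bar 72 -0.086 0.061
1.15 509 0.0113 slope -0.023 bar 72 -0.089 0.0566
1.2 500 0.007 slope 0.013 bar 72 -0.0917 0.0521
1.25 435 0.0035 slope 0.034 bar 71 -0.0942 0.0476
1.3 207 0.0032 slope -0.098 bar 51 -0.0965 0.0446
21.2 [ 0.92657389 -0.35806417 -0.17402647]
```

```bash
python3 - <<'E'
from bench import arm
print(arm.job_done(), arm.get_obs()["time_s"])
E
```

```text
the job is handed in; nothing more can be done
the job is handed in; nothing more can be done
```

The housing is open and the job was handed in shortly after 21 s of the 61 s allowed. No verdict was reported.

- **Wing nut:** I turned it counter-clockwise by pushing its wings round with the closed fingers. Depth from both cameras put it at about 3.5 rad with the bolt still in the lug; the bolt swings free from 2.8.
- **Bolt:** I swung it out with the fingertip behind the nut. It hangs out in front at about 1.1 rad, still there after the lid was opened.
- **Lid:** I raised it by the handle to about the stop and let go. It stayed up at about 1.15–1.2 rad, from depth in the top view.
- **Gripper:** It is clear of everything, with about 1 N on the tool, which is its usual noise. The highest force I read was about 19 N, while pressing the lid to its stop.
- **Bystanders:** They look unmoved in the last pictures; I judged this by eye and did not measure it.

The checks agreed apart from two small differences:

- The handle's radius about the hinge came out up to 6 mm larger near full opening, probably because the bar slid in the pads or I placed the hinge slightly off.
- The jaws read a 10 mm gap on the 12 mm bar.

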